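# Unclamp the drilling template and gauge the bore

## Robot

A 7-joint arm with a two-finger parallel gripper is mounted at the origin on the work surface. World frame = base frame: x ahead of the robot, y to its left, z up, the work surface at z = 0. Lengths are in m, angles in degrees, forces in N, time in s.
With the tool pointing down it reaches from about 0.425 to 0.95 m from the base axis. Payload 4.7 kg.
Tool frame: the origin (TCP) lies midway between the tips of the shut fingers; the grasp point (between the pads) lies 19 mm behind it; z points along the fingers, y is the line along which they close (so a half turn about z gives the same grasp; the last joint's range is limited). The gripper opens to 85 mm and grips with 20 to 120 N. Pads are 22 mm wide; open, the fingers measure 114 mm over their backs; the gripper's body (76 mm by 85 mm) begins 54 mm behind the grasp point. The pads swing forward as they close: fully open they stand 13 mm farther back than shut.
Start: joints at [-66.285, 26.849, -2.785, 87.806, 1.381, 65.374, -4.715], TCP at [0.289, 0.61, 0.231] pointing down, gripper open.
Joint ranges: [-148.3, 148.3], [-19.14, 114.17], [-79.39, 73.82], [5.75, 140.21], [-59.74, 239.74], [12.07, 113.84], [-152.46, 152.46]. Speed limits (degrees/s): [147.25, 147.25, 180, 180, 180, 180, 180].

## Interface

Orientations are given as [roll, pitch, yaw] about the fixed x, y, z axes, in that order (R = Rz(yaw) Ry(pitch) Rx(roll)).
In Python, from bench import state, get_image, camera_params, sign_off gives the robot as it stands. The module is installed in compiled form; this text tells all that it offers.
- The arm moves only by the shell command python3 -m inch 'ROWS' [FORCE]. ROWS is JSON, a list of rows, each a list of 5 numbers: the closure, from -1 (fully open) to 1 (shut), then the shift along the tool's x, y, z normalised to -1 to 1, where 1 is 60 cm, then the turn about the tool's z normalised to -1 to 1, where 1 is 1.5 rad. A call has 1 to 12 rows; each row is the pose to reach, as a shift and turn from the pose commanded when the call began, along the tool's axes at that moment; what a row does not reach only later rows make up. A row lasts 1/8 s, in which the tool goes at most 62.5 mm and 10.7 degrees, less where a joint would pass 70% of its speed; a pose out of reach is approached as far as the arm can. A call with a number of a shift or a turn outside -1 to 1 is refused whole. A call with a gripper value outside its range is refused whole. The fingers move at their own pace and stop on an object; FORCE is the grip in N (left out, the last holds). Time passes only in rows, so rows that repeat a pose let the fingers close. It gives the time, the measured TCP pose, the force, the opening and the grip force at its end, in the units of the state.
- state(): the state, without advancing time (a new reading comes with each control period).
- get_image(name): name is "side" or "top" or "wrist"; returns the picture (420x560x3 uint8, red, green, blue); there is no depth.
- camera_params(name): a dict with "fx", "fy", "cx", "cy" (pixels), "position" and "attitude" of the camera in the world; the wrist camera has in their place "hand_eye" (4x4, takes a point from camera to tool coordinates, whose origin is the TCP and whose axes are the flange's). Camera axes: x right, y down, z forward; pixel columns grow to the right and rows downward; lengths in m; the calibration is good to about 2 mm. The wrist camera is an equidistant fisheye: a pixel r from the principal point sees the ray r / f radians off the axis. A picture is of the moment at which its call begins: read the wrist's pose just before it. camera_params takes no time and is no camera call.
- sign_off(): hands the job in; it is judged then, once.
The state is a dict: "time": time; "qpos": joint angles; "joint_vel": joint speeds; "joint_efforts": joint torques, N m; "tool_pos": TCP position; "orientation": TCP orientation; "ft_force": force on the tool from outside, world axes, zero at the start; "torque": the same for the moment, N m; "finger_gap": opening from 0.0 (shut) to 1.0 (fully open); "gripper_force": force on a finger pad.
Only numpy, scipy, OpenCV 4.12 (cv2) and the standard library are available. Lean on these libraries where they do the work, as an engineer would, in place of code of your own. Each camera call takes 0.05 s, during which the arm holds its last target. There are 200 camera calls.

## Task

Swing the red clamp bar up and over until it stays open, slide the brass drilling template off the wooden blank along its face, and lay it flat on the blue mat. Then take the depth gauge by its red head from its cradle, set its aluminium bridge flat on the blank's face over the bore with the rod still drawn up, push the rod down through the bridge until you feel it meet the bottom, and keep it gently but firmly pressed there (5 to 15 N) for a good second. Let go, leaving the gauge standing with its bridge flat and its rod on the bottom; leave the other things on the bench alone.

Things in the scene. Friction and masses are not known exactly. Their poses are not given: they have to be found in the camera images.
- blank: pale wooden block 130 x 90 x 85 mm (long side along its x) held in a low fixed jig whose base is 190 x 130 x 15 mm; does not move. Origin under the block's centre, on the bench; the block's flat top face is 100 mm above it; jaws beside it reach 55 mm; two hinge cheeks for the clamp bar, 38 mm wide together, stand at its +x end (73 to 97 mm from the centre) up to 123 mm
- bore_mouth (a point): centre of the mouth of the blind bore, in the plane of the block's top face (z up, axes as the blank's), hidden by the template at first: a round vertical hole 20 mm across with a flat bottom lined with a firm cork wad that gives about 1 mm for every 4 N. Its depth is not known beforehand: anywhere from 30 to 56 mm below the face
- rest: pale wooden cradle 150 x 70 mm, fixed; origin centre of its underside. The gauge's bridge lies along its x, 60 mm above the bench, between two low end lips that stand 1 mm higher
- gauge: the depth gauge's aluminium bridge, a bar 120 (its x) x 26 x 16 mm with a dark guide collar 26 mm across and 10 mm high on top; loose; origin centre of its flat underside, z up. The rod runs down through its middle. Bridge about 260 g, rod with head 90 g
- gauge_rod (a joint): how far the rod has been pushed down through the bridge, 0 (fully drawn up, a firm stop) to 0.060 m. It slides stiffly: about 1.5 N either way, and stays where it is left. The rod end stands 8 mm plus this value below the bridge's underside. Lifting the head first draws the rod up to its stop, then carries the whole gauge
- rod_tip (a point): lower end of the steel rod (10 mm across), on its axis
- rod_head (a point): centre of the red cylindrical head on top of the rod, 28 mm across and 28 mm high; with the rod fully drawn up it is 106 mm above the bridge's underside, and always 114 mm above the rod's lower end
- ink_jar: amber glass jar with black cap, 52 mm across, 75 mm high; loose, to be left alone
- lacquer: amber bottle with red cap, 48 mm across, 100 mm high; loose, to be left alone
- solvent: white plastic bottle, 60 mm across, 110 mm high; loose, to be left alone
- brush: brush lying flat; loose, to be left alone
- spatula: spatula lying flat; loose, to be left alone
- palette: small wooden board 100 x 70 x 12 mm, lying flat; loose, to be left alone
- pot: white ceramic cup, 68 mm across, 60 mm high; loose, to be left alone
- clamp_bar (a joint): angle of the red clamp bar: 0 lying level over the template, growing as its free end swings up and back about a hinge that runs along the blank's y; 1.57 upright, 2.4 its open stop, leaning back. It swings freely: below 1.57 it falls shut, beyond it falls open and stays. Bar 18 mm wide, 12 mm thick, 200 g
- clamp_hinge (a point): middle of the clamp bar's hinge axis, 85 mm along the blank's +x from the bore and 14 mm above the face (axes as the blank's)
- clamp_handle (a point): centre of the black round grip at the bar's free end, a cylinder 22 mm across and 22 mm long along the blank's y, 175 mm from the hinge axis; when shut it overhangs the block's -x end by 25 mm (centre), with free space around and below
- template: loose brass plate 110 (its x) x 72 x 6 mm, origin centre of its underside, z up, with an upright lug 34 (x) x 8 (y) mm rising to 42 mm above the underside, centred 30 mm along its +y; 220 g. Lies on the blank's face under the bar, x roughly along the blank's x
- mat: blue mat 140 x 170 (its y) x 4 mm, fixed; origin centre of its underside, on the bench
Not all that is in view belongs to the job. What is meant by the template is not green, and is the smaller of those in its own colour.

How it is judged:
By the outcome, as a careful person would: the job done as asked, in the order asked, and still so for the second after the job is handed in, with the robot touching nothing.
It also fails if it takes over 72 s, if anything falls off the work surface, if the arm or the gripper's body presses on something with over 40 N, if the wrist force passes 120 N, or if a joint passes its speed limit or range.

## Working session

There is one attempt and no reset: what is moved stays moved. The work goes in short steps, Python scripts to look and compute and a shell command to move; the robot and the scene stay as the last step left them, time stands still between calls to the robot, and variables do not carry over. Pictures are saved under pics/ and viewed, at most 10 in all, crops included, and the job is handed in when it is done.

```bash
mkdir -p pics
python3 - <<'E'
from bench import *
import cv2,json
for n in ("top","side"):
    im=get_image(n); cv2.imwrite(f"pics/{n}0.png",im[:,:,::-1])
for n in ("top","side","wrist"):
    print(n,camera_params(n))
print(state())
E
```

```text
top {'fx': 489.47516214825083, 'fy': 489.47516214825083, 'cx': 275.69413188277923, 'cy': 212.22944735433612, 'position': array([0.30085279, 0.00767627, 1.43402061]), 'attitude': array([-1.70265048e+02,  2.59840408e-02, -9.15891544e+01])}
side {'fx': 543.916542473558, 'fy': 543.916542473558, 'cx': 271.0962701306385, 'cy': 215.55085830597494, 'position': array([ 0.05507878, -1.05434151,  1.13874512]), 'attitude': array([-1.32030755e+02,  1.12154556e-01, -2.38407181e+01])}
wrist {'fx': 325.19226210127806, 'fy': 325.19226210127806, 'cx': 281.8770997443842, 'cy': 208.2078393810057, 'hand_eye': array([[-1.06894668e-03, -9.48253412e-01, -3.17512714e-01,
         8.20141049e-02],
       [ 9.99999253e-01, -8.25666907e-04, -9.00765249e-04,
         1.91550248e-04],
       [ 5.91993981e-04, -3.17513440e-01,  9.48253587e-01,
        -1.41075789e-01],
       [ 0.00000000e+00,  0.00000000e+00,  0.00000000e+00,
         1.00000000e+00]])}
{'time': 0.1, 'qpos': array([-66.28439088,  26.8928374 ,  -2.78623732,  87.86824812,
         1.38062956,  65.37224029,  -4.71536163]), 'joint_vel': array([ 0.03358844, -0.10766552,  0.02371456, -0.21692151,  0.03343147,
       -0.06138048,  0.09112813]), 'joint_efforts': array([ 8.32959049e-04, -5.11515820e+01, -4.67998115e-02, -2.38390535e+01,
        1.08058029e-02,  4.41709446e-03,  3.00972943e-05]), 'tool_pos': array([0.28897128, 0.60943913, 0.23035453]), 'orientation': array([-1.79900240e+02,  2.33998817e-03,  1.54631967e+02]), 'ft_force': array([0.52575686, 0.03504793, 0.2847257 ]), 'torque': array([ 0.03485104, -0.02861369, -0.03321246]), 'gripper_force': 0.0, 'finger_gap': 0.9977144945995574}
```

View pics/top0.png

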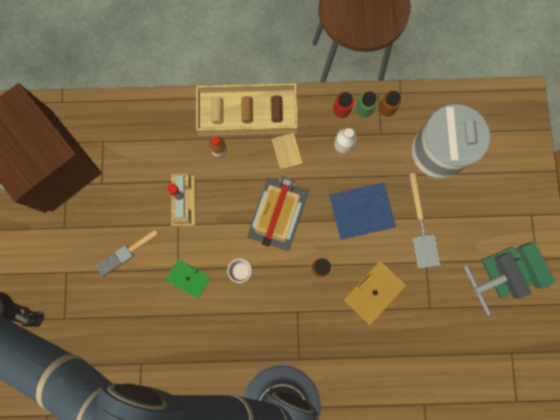

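View pics/side0.png

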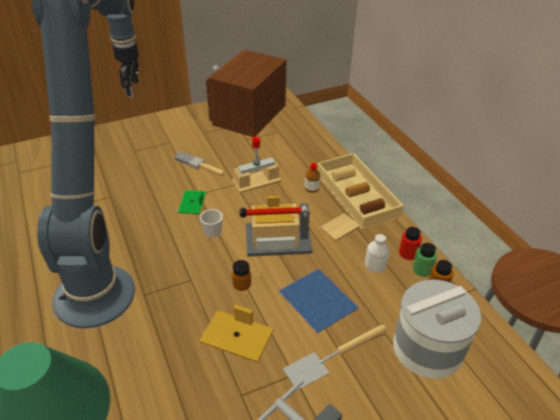

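The top view shows the blank at (279,213) with the red bar from hinge (287,182) to grip (267,243). The mat is at (363,211), and the rest with the gauge (red head at 173,189) is at (182,199). The side view agrees. The larger brass decoy lies at (375,293).

```bash
cat > h.py <<'E'
import numpy as np,cv2
from scipy.spatial.transform import Rotation as R
from bench import *
def cam(n,st=None):
    p=camera_params(n)
    if n=="wrist":
        T=R.from_euler('xyz',st['orientation'],degrees=True).as_matrix();H=p['hand_eye']
        return p,T@H[:3,:3],st['tool_pos']+T@H[:3,3]
    return p,R.from_euler('xyz',p['attitude'],degrees=True).as_matrix(),np.array(p['position'])
def ray(n,uv,st=None):
    p,M,o=cam(n,st);d=np.array([(uv[0]-p['cx'])/p['fx'],(uv[1]-p['cy'])/p['fy']])
    if n=="wrist":
        r=np.hypot(*d);v=np.r_[d/max(r,1e-9)*np.sin(r),np.cos(r)]
    else: v=np.r_[d,1]
    return o,M@(v/np.linalg.norm(v))
def onz(n,uv,z,st=None):
    o,v=ray(n,uv,st);return o+v*(z-o[2])/v[2]
def two(a,b):
    (o,u),(p,v)=a,b
    A=np.c_[u,-v];s=np.linalg.lstsq(A,p-o,rcond=None)[0]
    q,w=o+u*s[0],p+v*s[1];return (q+w)/2,np.linalg.norm(q-w)
def blobs(im,lo,hi,box=None,amin=15):
    m=cv2.inRange(cv2.cvtColor(im,cv2.COLOR_RGB2HSV),np.array(lo),np.array(hi))
    if box is not None:
        k=np.zeros_like(m);x0,y0,x1,y1=box;k[y0:y1,x0:x1]=1;m*=k
    cs=cv2.findContours(m,cv2.RETR_EXTERNAL,cv2.CHAIN_APPROX_NONE)[0]
    return sorted([c for c in cs if cv2.contourArea(c)>=amin],key=cv2.contourArea,reverse=True)
def cen(c):
    m=cv2.moments(c);return np.array([m['m10']/m['m00'],m['m01']/m['m00']])
def delta(p,st=None):
    "tool-axis shift in row units to bring TCP to p"
    st=st or state();M=R.from_euler('xyz',st['orientation'],degrees=True).as_matrix()
    return np.round(M.T@(np.array(p)-st['tool_pos'])/.6,4)
E
python3 - <<'E'
from h import *
np.set_printoptions(precision=4,suppress=True)
t=cv2.imread('pics/top0.png')[:,:,::-1].copy();s=cv2.imread('pics/side0.png')[:,:,::-1].copy()
c=blobs(t,(100,100,40),(125,255,255),(320,170,410,250))[0];bx=cv2.boxPoints(cv2.minAreaRect(c))
P=np.array([onz("top",b,.004) for b in bx]);print("mat",P.mean(0),P)
hd=lambda im,b:cen(blobs(im,(0,180,90),(6,255,255),b,6)[0])
print("head",two(ray("top",hd(t,(160,175,190,205))),ray("side",hd(s,(245,130,268,152)))))
c=blobs(t,(0,180,60),(6,255,255),(250,170,300,250))[0];l=cv2.boxPoints(cv2.minAreaRect(c));print("bar px",l);print(np.array([onz("top",b,.122) for b in l]))
print("jig corner/handle", onz("top",(267,243),.114),onz("top",(287,182),.114),onz("top",(279,213),.1))
for nm,im,b in(("top",t,(150,150,330,290)),("side",s,(220,120,340,270))):
    x0,y0,x1,y1=b;g=cv2.resize(im[y0:y1,x0:x1],None,fx=4.2 if nm=="top" else 4,fy=4.2 if nm=="top" else 4,interpolation=cv2.INTER_CUBIC);cv2.imwrite(f"pics/{nm}z.png",g[:,:,::-1]);print(g.shape)
E
```

```text
mat [ 0.5451 -0.2549  0.004 ] [[ 0.5913 -0.1645  0.004 ]
 [ 0.6265 -0.3213  0.004 ]
 [ 0.4984 -0.3441  0.004 ]
 [ 0.4643 -0.1895  0.004 ]]
head (array([0.5886, 0.2764, 0.162 ]), np.float64(0.002851923647077628))
bar px [[264.8846 237.2807]
 [282.805  184.5737]
 [287.6095 186.2072]
 [269.6891 238.9143]]
[[ 0.4582  0.0331  0.122 ]
 [ 0.6024 -0.0196  0.122 ]
 [ 0.5974 -0.0327  0.122 ]
 [ 0.4534  0.0202  0.122 ]]
jig corner/handle [0.4434 0.0279 0.114 ] [ 0.6112 -0.0316  0.114 ] [ 0.5272 -0.0071  0.1   ]
(588, 756, 3)
(600, 480, 3)
```

View pics/topz.png

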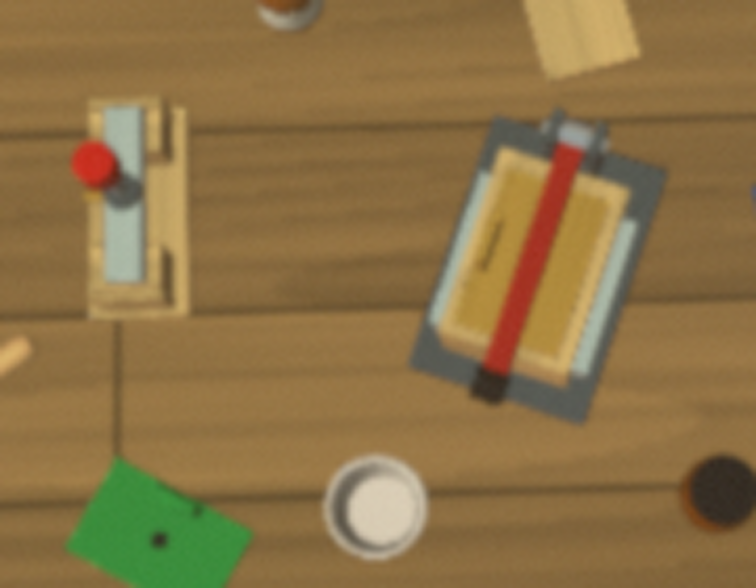

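Run:
```python
from h import *
print(onz("top",(266.4,241.7),.114), delta([.45,.02,.25]))
```

```text
[0.44699766 0.02940122 0.114     ] [-0.6634 -0.7727 -0.0314]
```

```bash
python3 -m inch '[[-1,-0.06,-0.07,-0.031,-0.062],[-1,-0.13,-0.15,-0.031,-0.062],[-1,-0.2,-0.23,-0.031,-0.062],[-1,-0.26,-0.3,-0.031,-0.062],[-1,-0.33,-0.38,-0.031,-0.062],[-1,-0.39,-0.455,-0.031,-0.062],[-1,-0.455,-0.53,-0.031,-0.062],[-1,-0.52,-0.605,-0.031,-0.062],[-1,-0.585,-0.68,-0.031,-0.062],[-1,-0.63,-0.735,-0.031,-0.062],[-1,-0.663,-0.773,-0.031,-0.062],[-1,-0.663,-0.773,-0.031,-0.062]]' 30
python3 - <<'E'
from h import *
s=state();im=get_image("wrist");cv2.imwrite("pics/w1.png",im[:,:,::-1]);print(s['tool_pos'],s['orientation']);np.save("w1.npy",np.r_[s['tool_pos'],s['orientation']])
E
```

```text
time: 1.6
tool_pos: [0.4499, 0.0181, 0.2497]
orientation: [-180.0, -0.0, 159.7]
ft_force: [-0.3, 0.7, -0.5]
finger_gap: 1.0
gripper_force: 0.0
[0.44992587 0.01808006 0.24972456] [-1.79972358e+02 -9.86611438e-03  1.59660597e+02]
```

View pics/w1.png

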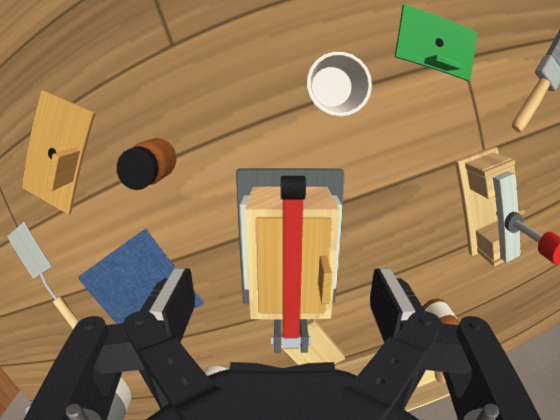

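The wrist view shows the black grip at (293,188), the bar running vertically to the hinge at (291,341), and the lug at (326,280). The template corners are about (256,217), (331,217), (331,318) and (250,318).

Run:
```python
from h import *
np.set_printoptions(precision=4,suppress=True)
a=np.load("w1.npy");s=dict(tool_pos=a[:3],orientation=a[3:]);im=cv2.imread("pics/w1.png")[:,:,::-1].copy()
c=blobs(im,(0,180,60),(6,255,255),(270,180,315,345))[0];l=cv2.boxPoints(cv2.minAreaRect(c));print(l)
P=np.array([onz("wrist",b,.120,s) for b in l]);print(P)
b=[b for b in blobs(im,(0,0,0),(180,255,45),(270,165,315,210))][0];x=cv2.boundingRect(b);print(x)
h=onz("wrist",(x[0]+x[2]/2,x[1]+x[3]/2),.116,s);print("handle",h)
for k in((256,217),(331,217),(331,318),(250,318)):print(onz("wrist",k,.106,s))
for k in((322,256),(331,256),(332,303),(322,303)):print("lug",onz("wrist",k,.142,s))
# block top corners
for k in((248,209),(338,209),(331,319),(246,319)):print("blk",onz("wrist",k,.1,s))
print(onz("wrist",(291,341),.12,s))
```

```text
[[280.6939 336.9172]
 [283.3527 198.6607]
 [302.1726 199.0226]
 [299.5139 337.2791]]
[[ 0.5947 -0.0372  0.12  ]
 [ 0.4502  0.0192  0.12  ]
 [ 0.4562  0.0345  0.12  ]
 [ 0.6024 -0.0184  0.12  ]]
(281, 176, 24, 23)
handle [0.4447 0.0303 0.116 ]
[ 0.4621 -0.0123  0.106 ]
[0.4866 0.0536 0.106 ]
[0.6003 0.0196 0.106 ]
[ 0.5688 -0.0634  0.106 ]
lug [0.5037 0.0348 0.142 ]
lug [0.5066 0.0421 0.142 ]
lug [0.5546 0.0289 0.142 ]
lug [0.5511 0.0201 0.142 ]
blk [ 0.4538 -0.0177  0.1   ]
blk [0.4836 0.0625 0.1   ]
blk [0.6065 0.0186 0.1   ]
blk [ 0.5728 -0.0706  0.1   ]
[ 0.6043 -0.0288  0.12  ]
```

```bash
python3 -m inch '[[-1,0.0148,0.0151,0.09,0],[-1,0.0148,0.0151,0.18,0],[-1,0.0148,0.0151,0.24,0],[-1,0.0148,0.0151,0.263,0],[-1,0.0148,0.0151,0.263,0],[1,0.0148,0.0151,0.263,0],[1,0.0148,0.0151,0.263,0],[1,0.0148,0.0151,0.263,0],[1,0.0148,0.0151,0.263,0],[1,0.0148,0.0151,0.263,0],[1,0.0148,0.0151,0.263,0]]' 25
python3 - <<'E'
from h import *
s=state();im=get_image("side");cv2.imwrite("pics/s1.png",cv2.resize(im[60:280,180:380],None,fx=2.7,fy=2.7)[:,:,::-1]);
for i in range(1,13):
    a=np.radians(i*10.8);print(i,np.round(.175*(1-np.cos(a))/.6,4),np.round(.175*np.sin(a)/.6,4))
E
```

```text
time: 3.02
tool_pos: [0.4444, 0.0302, 0.0929]
orientation: [-179.9, -0.0, 159.9]
ft_force: [-2.8, -5.0, 8.3]
finger_gap: 0.255
gripper_force: 28.5
1 0.0052 0.0547
2 0.0205 0.1074
3 0.0454 0.1563
4 0.0791 0.1997
5 0.1202 0.236
6 0.1675 0.2639
7 0.2191 0.2825
8 0.2734 0.2911
9 0.3282 0.2894
10 0.3818 0.2774
11 0.4322 0.2556
12 0.4776 0.2247
```

```bash
python3 -m inch '[[1,-0.0052,0,-0.0547,0],[1,-0.0205,0,-0.1074,0],[1,-0.0454,0,-0.1563,0],[1,-0.0791,0,-0.1997,0],[1,-0.1202,0,-0.236,0],[1,-0.1675,0,-0.2639,0],[1,-0.2191,0,-0.2825,0],[1,-0.2734,0,-0.2911,0],[1,-0.3282,0,-0.2894,0],[1,-0.3818,0,-0.2774,0],[1,-0.4322,0,-0.2556,0],[1,-0.4322,0,-0.2556,0]]'
```

```text
time: 4.58
tool_pos: [0.6903, -0.0608, 0.2455]
orientation: [-179.8, 0.2, 159.8]
ft_force: [0.9, -3.3, 1.9]
finger_gap: 0.256
gripper_force: 29.0
```

```bash
python3 -m inch '[[-1,0,0,0,0],[-1,0,0,0,0],[-1,0,0,0,0],[-1,0,0,-0.08,0],[-1,0.06,0.01,-0.1,0],[-1,0.15,0.025,-0.1,0],[-1,0.24,0.04,-0.08,0],[-1,0.303,0.049,-0.04,0],[-1,0.303,0.049,-0.04,0],[-1,0.303,0.049,-0.04,0]]'
python3 - <<'E'
from h import *
s=state();im=get_image("wrist");cv2.imwrite("pics/w2.png",im[:,:,::-1]);print(s['tool_pos'],s['orientation']);np.save("w2.npy",np.r_[s['tool_pos'],s['orientation']])
E
```

```text
time: 5.82
tool_pos: [0.5284, 0.0329, 0.2703]
orientation: [179.9, 0.1, 160.0]
ft_force: [0.4, 0.4, -0.5]
finger_gap: 1.001
gripper_force: 0.0
[0.52835774 0.03294542 0.27031146] [1.79948503e+02 1.03088519e-01 1.59966175e+02]
```

View pics/w2.png

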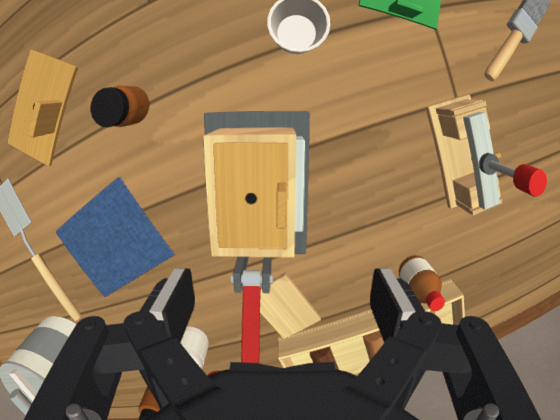

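The wrist view shows the bar leaning open. The template is on the face with its hole at (251,199) and the lug's top at about (282,206). The mat is at (115,237).

Run:
```python
from h import *
np.set_printoptions(precision=4,suppress=True)
a=np.load("w2.npy");s=dict(tool_pos=a[:3],orientation=a[3:]);im=cv2.imread("pics/w2.png")[:,:,::-1].copy()
b=blobs(im,(0,0,0),(180,255,60),(240,188,262,210),5)[0];h=onz("wrist",cen(b),.106,s);print("hole",cen(b),h)
for k in((277,183),(287,183),(287,228),(277,228)):print("lug",onz("wrist",k,.142,s))
l=onz("wrist",(282,206),.142,s);print(l)
for k in((214,140),(294,138),(294,250),(212,250)):print(onz("wrist",k,.106,s))
print(im[205:209,266:300].mean(0).astype(int).tolist())
print(im[172:236,282].astype(int).tolist())
c=blobs(im,(100,100,40),(125,255,255),(50,170,180,300))[0];r=cv2.minAreaRect(c);bx=cv2.boxPoints(r);P=np.array([onz("wrist",b,.004,s) for b in bx]);print("mat",P.mean(0),P)
```

```text
hole [250.629 198.   ] [0.5272 0.0008 0.106 ]
lug [0.5136 0.034  0.142 ]
lug [0.5165 0.042  0.142 ]
lug [0.5554 0.028  0.142 ]
lug [0.5523 0.0196 0.142 ]
[0.5344 0.0309 0.142 ]
[ 0.4612 -0.0111  0.106 ]
[0.4864 0.0605 0.106 ]
[0.5952 0.0221 0.106 ]
[ 0.5661 -0.0595  0.106 ]
[[216, 169, 88], [219, 172, 90], [219, 173, 89], [217, 170, 88], [214, 168, 88], [213, 167, 87], [217, 170, 89], [219, 171, 89], [220, 173, 91], [218, 171, 90], [186, 144, 76], [189, 144, 76], [204, 157, 82], [208, 160, 84], [207, 161, 84], [208, 163, 85], [209, 163, 85], [211, 165, 86], [212, 166, 87], [205, 160, 83], [214, 165, 88], [229, 193, 123], [237, 209, 141], [240, 214, 144], [239, 214, 144], [240, 215, 143], [240, 214, 143], [240, 214, 144], [236, 215, 155], [223, 219, 191], [214, 221, 206], [210, 219, 205], [205, 215, 200], [204, 216, 200]]
[[208, 161, 85], [209, 162, 85], [210, 165, 87], [210, 164, 85], [208, 163, 86], [207, 162, 83], [208, 162, 84], [208, 163, 85], [209, 163, 86], [204, 158, 83], [193, 144, 75], [183, 131, 67], [183, 132, 70], [184, 134, 69], [185, 134, 71], [184, 135, 70], [185, 133,
[... 193 characters left out ...]
88], [215, 168, 88], [214, 168, 88], [211, 166, 85], [204, 160, 83], [205, 160, 84], [209, 164, 85], [212, 166, 86], [212, 165, 86], [212, 166, 87], [211, 166, 86], [206, 161, 83], [210, 164, 87], [211, 164, 85], [213, 164, 86], [208, 163, 85], [208, 163, 85], [210, 163, 85], [211, 166, 86], [213, 168, 88], [212, 165, 88], [207, 162, 84], [205, 160, 82], [208, 163, 85], [210, 165, 85], [210, 166, 87], [207, 162, 84], [195, 152, 80], [182, 140, 73], [209, 164, 87], [208, 162, 83], [208, 162, 84], [208, 162, 84], [210, 164, 86], [209, 163, 86], [207, 161, 84]]
mat [ 0.541 -0.255  0.004] [[ 0.4784 -0.3509  0.004 ]
 [ 0.4588 -0.1845  0.004 ]
 [ 0.5914 -0.1581  0.004 ]
 [ 0.6353 -0.3267  0.004 ]]
```

```bash
python3 -m inch '[[-1,-0.0152,0,0.09,0],[-1,-0.0152,0,0.18,0],[-1,-0.0152,0,0.24,0],[-1,-0.0152,0,0.262,0],[-1,-0.0152,0,0.262,0],[1,-0.0152,0,0.262,0],[1,-0.0152,0,0.262,0],[1,-0.0152,0,0.262,0],[1,-0.0152,0,0.262,0],[1,-0.0152,0,0.262,0],[1,-0.0152,0,0.262,0],[1,-0.0152,0,0.262,0]]' 60
```

```text
time: 7.38
tool_pos: [0.5363, 0.0299, 0.1127]
orientation: [180.0, 0.0, 160.0]
ft_force: [-2.4, -0.6, 6.1]
finger_gap: 0.085
gripper_force: 59.4
```

```bash
python3 -m inch '[[1,0,-0.02,0,0],[1,0,-0.05,0,0],[1,0,-0.085,0,0],[1,0,-0.12,0,0],[1,0,-0.15,0,0],[1,0,-0.17,0,0],[1,0,-0.18,0,0],[1,0,-0.18,0,0]]'
python3 - <<'E'
from h import *
print(delta([.536,-.227,.1127]),state()['ft_force'])
E
```

```text
time: 8.38
tool_pos: [0.4986, -0.072, 0.1118]
orientation: [-180.0, -0.1, 159.9]
ft_force: [0.3, -0.1, -1.8]
finger_gap: 0.083
gripper_force: 58.5
[-0.1473 -0.2212 -0.0015] [ 0.34674926 -0.13375413 -1.77776856]
```

```bash
python3 -m inch '[[1,-0.03,-0.06,0,0],[1,-0.07,-0.12,0,-0.05],[1,-0.11,-0.18,0,-0.15],[1,-0.147,-0.221,0,-0.26],[1,-0.147,-0.221,0.02,-0.37],[1,-0.147,-0.221,0.08,-0.384],[1,-0.147,-0.221,0.125,-0.384],[1,-0.147,-0.221,0.145,-0.384],[1,-0.147,-0.221,0.152,-0.384],[1,-0.147,-0.221,0.152,-0.384]]'
```

```text
time: 9.62
tool_pos: [0.5371, -0.2264, 0.0215]
orientation: [-180.0, 0.0, -167.0]
ft_force: [-0.2, -1.0, -1.4]
finger_gap: 0.082
gripper_force: 58.6
```

```bash
python3 -m inch '[[1,0,0,0.003,0],[1,0,0,0.006,0],[1,0,0,0.008,0],[1,0,0,0.009,0]]'
```

```text
time: 10.12
tool_pos: [0.5367, -0.2264, 0.0167]
orientation: [180.0, 0.0, -167.0]
ft_force: [-3.6, 1.3, 9.7]
finger_gap: 0.083
gripper_force: 60.6
```

```bash
python3 -m inch '[[-1,0,0,0,0],[-1,0,0,0,0],[-1,0,0,0,0],[-1,0,0,-0.06,0],[-1,0,0,-0.15,0],[-1,0,0,-0.25,0],[-1,0,0,-0.35,0],[-1,0,0.03,-0.45,0],[-1,-0.025,0.09,-0.472,0.05]]'
python3 -m inch '[[-1,-0.02,0.08,0,0.1],[-1,-0.045,0.16,0,0.1],[-1,-0.07,0.25,0,0.1],[-1,-0.1,0.34,0,0.1],[-1,-0.12,0.43,0,0.1],[-1,-0.145,0.52,0,0.1],[-1,-0.17,0.6,0,0.1],[-1,-0.19,0.67,0,0.1],[-1,-0.2,0.707,0,0.1],[-1,-0.2,0.707,0,0.1],[-1,-0.2,0.707,0,0.1]]'
python3 - <<'E'
from h import *
s=state();im=get_image("wrist");cv2.imwrite("pics/w3.png",im[:,:,::-1]);print(s['tool_pos'],s['orientation']);np.save("w3.npy",np.r_[s['tool_pos'],s['orientation']])
E
```

```text
time: 11.25
tool_pos: [0.5401, -0.1728, 0.3039]
orientation: [-179.8, 0.5, -171.7]
ft_force: [0.6, 1.3, -0.6]
finger_gap: 0.998
gripper_force: 0.0
time: 12.62
tool_pos: [0.5943, 0.2644, 0.2989]
orientation: [-179.9, 0.0, 179.9]
ft_force: [0.2, -1.3, -0.5]
finger_gap: 0.998
gripper_force: 0.0
[0.59428014 0.26437159 0.29889503] [-1.79906078e+02  8.45015117e-03  1.79894064e+02]
```

View pics/w3.png

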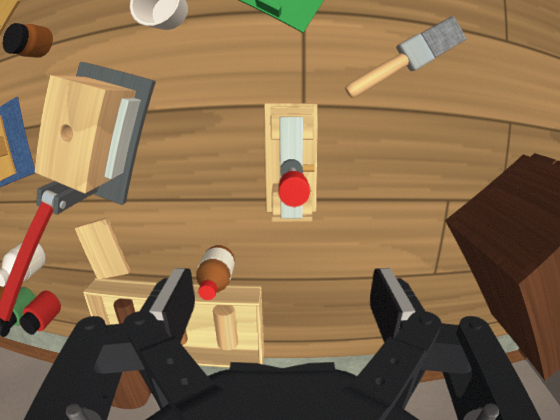

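The wrist view shows the gauge's red head at (294,188), its bridge vertical at columns 280–302, the uncovered bore at (67,132), and the template on the mat at the left edge.

Run:
```python
from h import *
np.set_printoptions(precision=4,suppress=True)
a=np.load("w3.npy");s=dict(tool_pos=a[:3],orientation=a[3:]);im=cv2.imread("pics/w3.png")[:,:,::-1].copy()
c=blobs(im,(0,170,60),(8,255,255),(270,160,320,215))[0];e=cv2.minEnclosingCircle(c);print(e,cen(c),cv2.boundingRect(c))
print("head@.17",onz("wrist",e[0],.17,s))
for k in((280,116),(302,116),(302,218),(280,218)):print("br",onz("wrist",k,.076,s))
for k in((265,104),(317,104),(312,221),(272,221)):print("rest",k,onz("wrist",k,.061,s))
b=cen(blobs(im,(0,0,0),(180,255,150),(58,122,77,142),5)[0]);print("bore",b,onz("wrist",b,.1,s))
```

```text
((293.7320556640625, 188.1244659423828), 17.52654457092285) [293.6638 188.4571] (279, 171, 31, 35)
head@.17 [0.5846 0.2745 0.17  ]
br [0.5267 0.2622 0.076 ]
br [0.5267 0.2865 0.076 ]
br [0.6466 0.288  0.076 ]
br [0.6465 0.2617 0.076 ]
rest (265, 104) [0.5132 0.2449 0.061 ]
rest (317, 104) [0.513  0.3047 0.061 ]
rest (312, 221) [0.6562 0.3015 0.061 ]
rest (272, 221) [0.656  0.2516 0.061 ]
bore [ 65.5278 126.6389] [0.5211 0.0017 0.1   ]
```

```bash
python3 -m inch '[[-1,0.0138,0.0168,0.02,0],[-1,0.0138,0.0168,0.1,0],[-1,0.0138,0.0168,0.18,0],[-1,0.0138,0.0168,0.235,0],[-1,0.0138,0.0168,0.255,0],[-1,0.0138,0.0168,0.255,0],[1,0.0138,0.0168,0.255,0],[1,0.0138,0.0168,0.255,0],[1,0.0138,0.0168,0.255,0],[1,0.0138,0.0168,0.255,0],[1,0.0138,0.0168,0.255,0]]' 50
python3 -m inch '[[1,0,0,-0.02,0],[1,0,0,-0.05,0],[1,0,0,-0.1,0],[1,0,0,-0.16,0],[1,0,0,-0.16,0],[1,0,0,-0.16,0]]'
```

```text
time: 14.05
tool_pos: [0.5858, 0.2768, 0.1461]
orientation: [-180.0, 0.0, -179.9]
ft_force: [1.3, -0.7, 1.0]
finger_gap: 0.309
gripper_force: 49.0
time: 14.8
tool_pos: [0.5846, 0.2769, 0.2409]
orientation: [-180.0, -0.1, -179.9]
ft_force: [-0.7, 0.1, -4.9]
finger_gap: 0.312
gripper_force: 51.4
```

```bash
python3 -m inch '[[1,0.004,-0.04,-0.02,0.03],[1,0.01,-0.1,-0.02,0.1],[1,0.02,-0.17,-0.02,0.16],[1,0.028,-0.24,-0.02,0.22],[1,0.035,-0.29,-0.02,0.236],[1,0.038,-0.307,-0.02,0.236],[1,0.038,-0.307,-0.02,0.236],[1,0.038,-0.307,-0.02,0.236]]'
python3 - <<'E'
from h import *
s=state();im=get_image("wrist");cv2.imwrite("pics/w4.png",im[:,:,::-1]);print(s['tool_pos'],s['orientation'],s['ft_force']);np.save("w4.npy",np.r_[s['tool_pos'],s['orientation']])
E
```

```text
time: 15.8
tool_pos: [0.563, 0.0952, 0.2538]
orientation: [179.9, -0.0, 160.0]
ft_force: [-0.4, 0.7, -3.6]
finger_gap: 0.31
gripper_force: 51.4
[0.56298616 0.09515661 0.2537536 ] [ 1.79930445e+02 -2.59635936e-02  1.59973040e+02] [-0.4220118   0.70127259 -3.63905667]
```

View pics/w4.png

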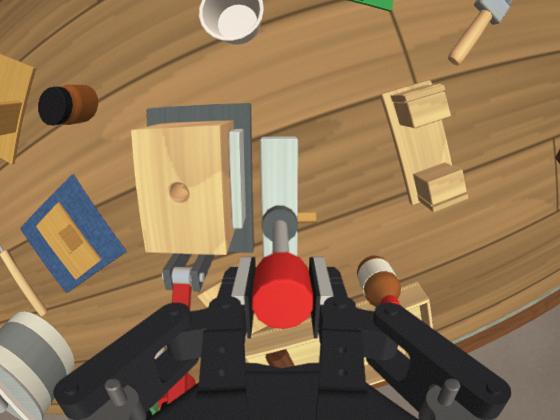

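The wrist view shows the gauge held upright with the bridge aligned to the block (near end at about 262–298, row 137; collar at 279,223). The bore mouth is at (180,192) and the template lies flat on the mat at (68,240).

Run:
```python
from h import *
np.set_printoptions(precision=4,suppress=True)
a=np.load("w4.npy");s=dict(tool_pos=a[:3],orientation=a[3:]);im=cv2.imread("pics/w4.png")[:,:,::-1].copy()
g=cv2.cvtColor(im,cv2.COLOR_RGB2GRAY)
x=im[178:206,162:198]; m=(x[...,2].astype(int)<x[...,2][:4].mean()-15).astype(np.uint8)
c=max(cv2.findContours(m,0,1)[0],key=cv2.contourArea)+[162,178];print("bore bb",cv2.boundingRect(c),cv2.minEnclosingCircle(c));
x0,y0,w,h=cv2.boundingRect(c);B=onz("wrist",(x0+w/2,y0+h/2),.1,s);print("bore",B, "delta",delta(np.r_[B[:2],a[2]],s))
T=R.from_euler('xyz',a[3:],degrees=True).as_matrix()
for k in((262,137),(298,137),(279.5,221)):
    p=onz("wrist",k,.1837 if k[1]<200 else .1937,s);print("in tool",T.T@(p-a[:3]))
for k in((133,131),(230,122),(227,255),(144,251)):print("blk",onz("wrist",k,.1,s))
```

```text
bore bb (169, 182, 21, 21) ((178.5, 192.0), 11.236202239990234)
bore [0.5293 0.0015 0.1   ] delta [-0.0006 -0.1658 -0.0002]
in tool [ 0.06   -0.0128  0.0701]
in tool [0.06   0.0105 0.0701]
in tool [ 0.0057 -0.0016  0.0601]
blk [ 0.4553 -0.0185  0.1   ]
blk [0.4853 0.0737 0.1   ]
blk [0.6067 0.0196 0.1   ]
blk [ 0.5733 -0.0662  0.1   ]
```

```bash
python3 -m inch '[[1,0,-0.03,0,0],[1,0,-0.08,0,0],[1,0,-0.13,0,0],[1,0,-0.1655,0,0],[1,0,-0.1655,0,0],[1,0,-0.1655,0.03,0],[1,0,-0.1655,0.06,0],[1,0,-0.1655,0.085,0],[1,0,-0.1655,0.098,0],[1,0,-0.1655,0.104,0],[1,0,-0.1655,0.104,0],[1,0,-0.1655,0.104,0]]'
```

```text
time: 17.35
tool_pos: [0.529, -0.0002, 0.1919]
orientation: [180.0, 0.1, 159.8]
ft_force: [-0.9, 0.2, -2.6]
finger_gap: 0.31
gripper_force: 51.6
```

```bash
python3 -m inch '[[1,0,0,0.003,0],[1,0,0,0.006,0],[1,0,0,0.008,0],[1,0,0,0.008,0],[1,0,0,0.008,0]]'; python3 -m inch '[[1,0,0,0.002,0],[1,0,0,0.003,0],[1,0,0,0.003,0],[1,0,0,0.003,0]]'
python3 - <<'E'
from h import *
im=get_image("side");cv2.imwrite("pics/s2.png",cv2.resize(im[140:280,210:350],None,fx=4,fy=4,interpolation=2)[:,:,::-1])
E
```

```text
time: 17.98
tool_pos: [0.5289, -0.0002, 0.1867]
orientation: [180.0, 0.0, 159.8]
ft_force: [0.0, 1.2, -0.9]
finger_gap: 0.307
gripper_force: 51.7
time: 18.48
tool_pos: [0.5288, -0.0003, 0.1849]
orientation: [180.0, 0.0, 159.8]
ft_force: [0.9, 0.4, -0.2]
finger_gap: 0.311
gripper_force: 51.7
```

View pics/s2.png

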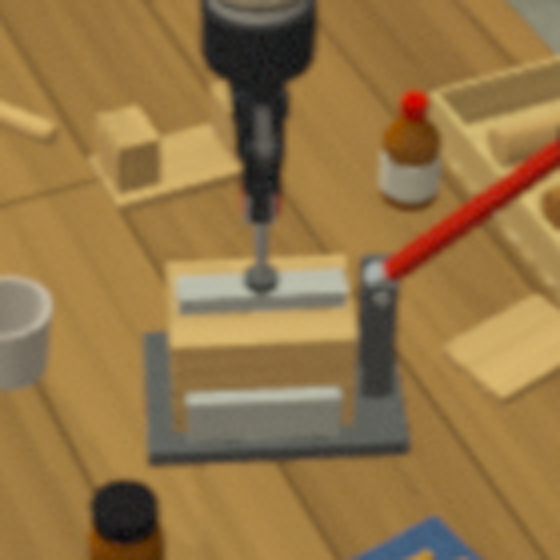

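The bridge sits flat on the face over the bore, aligned with the block, and the bar is open at upper right. Next, pushing the rod.

```bash
python3 -m inch '[[1,0,0,0.006,0],[1,0,0,0.014,0],[1,0,0,0.022,0],[1,0,0,0.03,0],[1,0,0,0.033,0],[1,0,0,0.033,0],[1,0,0,0.033,0]]'; python3 -m inch '[[1,0,0,0.003,0],[1,0,0,0.005,0],[1,0,0,0.005,0]]'
```

```text
time: 19.4
tool_pos: [0.5281, -0.0004, 0.1646]
orientation: [-180.0, -0.1, 159.8]
ft_force: [0.6, -0.4, -2.7]
finger_gap: 0.313
gripper_force: 51.6
time: 19.77
tool_pos: [0.5282, -0.0004, 0.1619]
orientation: [-180.0, -0.0, 159.8]
ft_force: [-1.5, -0.6, -0.6]
finger_gap: 0.312
gripper_force: 51.7
```

```bash
python3 -m inch '[[1,0,0,0.003,0],[1,0,0,0.005,0],[1,0,0,0.005,0]]'
```

```text
time: 20.15
tool_pos: [0.5283, -0.0003, 0.1587]
orientation: [-180.0, -0.0, 159.8]
ft_force: [-0.8, -0.5, -1.7]
finger_gap: 0.307
gripper_force: 51.6
```

```bash
python3 -m inch '[[1,0,0,0.003,0],[1,0,0,0.005,0],[1,0,0,0.005,0]]'
```

```text
time: 20.52
tool_pos: [0.5289, -0.0004, 0.1568]
orientation: [180.0, 0.0, 159.8]
ft_force: [-2.8, -1.1, 5.0]
finger_gap: 0.311
gripper_force: 52.5
```

```bash
python3 -m inch '[[1,0,0,0.002,0],[1,0,0,0.002,0],[1,0,0,0.002,0]]'
```

```text
time: 20.9
tool_pos: [0.5291, -0.0004, 0.156]
orientation: [180.0, 0.1, 159.8]
ft_force: [-3.7, -0.7, 7.7]
finger_gap: 0.303
gripper_force: 52.8
```

```bash
python3 -m inch '[[1,0,0,0.001,0],[1,0,0,0.001,0],[1,0,0,0.001,0],[1,0,0,0.001,0],[1,0,0,0.001,0],[1,0,0,0.001,0],[1,0,0,0.001,0],[1,0,0,0.001,0],[1,0,0,0.001,0],[1,0,0,0.001,0],[1,0,0,0.001,0],[1,0,0,0.001,0]]'; python3 -m inch '[[1,0,0,0,0],[1,0,0,0,0],[1,0,0,0,0]]'
```

```text
time: 22.4
tool_pos: [0.5292, -0.0004, 0.1558]
orientation: [180.0, 0.1, 159.8]
ft_force: [-4.8, -1.3, 10.0]
finger_gap: 0.307
gripper_force: 53.1
time: 22.78
tool_pos: [0.5292, -0.0004, 0.1558]
orientation: [180.0, 0.1, 159.8]
ft_force: [-4.1, -0.4, 10.4]
finger_gap: 0.312
gripper_force: 53.1
```

```bash
python3 -m inch '[[1,0,0,-0.002,0],[1,0,0,-0.002,0],[-1,0,0,-0.002,0],[-1,0,0,-0.002,0],[-1,0,0,-0.002,0],[-1,0,0,-0.03,0],[-1,0,0,-0.1,0],[-1,0,0,-0.18,0],[-1,0.04,0,-0.25,0],[-1,0.12,0,-0.28,0],[-1,0.12,0,-0.28,0],[-1,0.12,0,-0.28,0]]'
python3 - <<'E'
from h import *
np.set_printoptions(precision=4,suppress=True)
s=state();im=get_image("wrist");t=get_image("top");d=get_image("side")
c=cv2.resize(d[130:280,210:350],None,fx=2.6,fy=2.6,interpolation=2)
w=cv2.resize(im,(436,390-63));o=np.zeros((600,800,3),np.uint8);o[:390,:364]=c;o[:327,364:]=w
t2=t[140:245,150:420];t2=cv2.resize(t2,None,fx=1.6,fy=1.6);o[400:400+t2.shape[0],:t2.shape[1]]=t2
cv2.imwrite("pics/f.png",o[:,:,::-1])
hd=lambda im,b:cen(blobs(im,(0,180,90),(6,255,255),b,6)[0])
try: print("head",two(ray("top",hd(t,(262,190,286,232))),ray("side",hd(d,(255,160,298,215)))))
except Exception as e: print(e)
E
```

```text
time: 24.28
tool_pos: [0.4614, 0.0243, 0.3229]
orientation: [180.0, 0.1, 159.8]
ft_force: [0.0, -0.3, -0.2]
finger_gap: 1.0
gripper_force: 0.0
list index out of range
```

View pics/f.png

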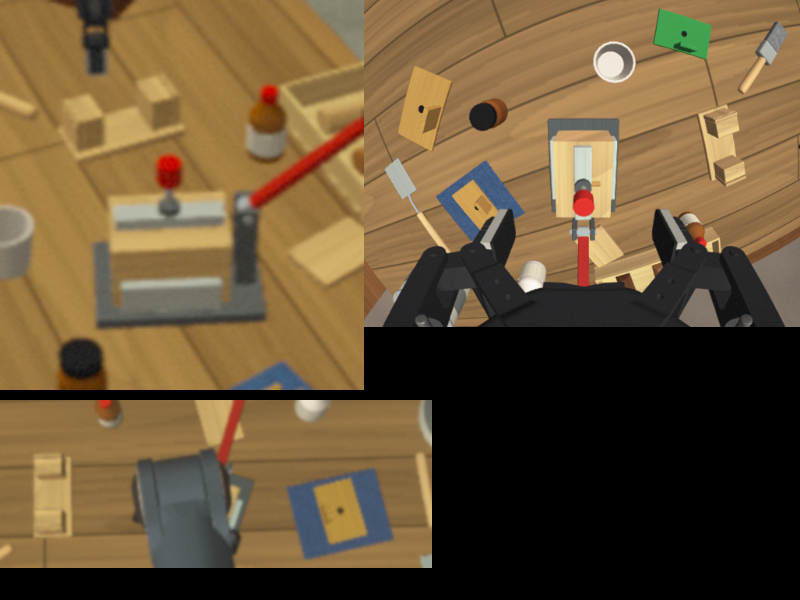

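The pictures show the gauge standing with its bridge flat and the rod pushed down, and the clamp open. The template lies flat within the mat, and the gripper is clear.

```bash
python3 -c "
from bench import *
print(sign_off())"
```

```text
the job is handed in; nothing more can be done
None
```

I finished the job and handed it in at about 24 s: the clamp is open, the template lies flat on the mat, and the gauge stands with its bridge flat on the blank's face; the rod met the bottom about 37 mm down and was held there at about 10 N for nearly 2 s.

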